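# Re-rack the thread spools in reverse order

## Robot

A 7-joint arm with a two-finger parallel gripper is mounted at the origin on the work surface. World frame = base frame: x ahead of the robot, y to its left, z up, the work surface at z = 0. Lengths are in m, angles in rad, forces in N, time in s.
With the tool pointing down it reaches from about 0.425 to 0.875 m from the base axis. Payload 4.7 kg.
Tool frame: the origin (TCP) lies on the centre line of the jaws, within the pads' length; the fingertips stand 11 mm ahead of it and the grasp point (between the pads) lies 8 mm behind it; z points along the fingers, y is the line along which they close (so a half turn about z gives the same grasp; the last joint's range is limited). The gripper opens to 87 mm and grips with 3 to 60 N. Pads are 19 mm wide; open, the fingers measure 117 mm over their backs; the gripper's body (75 mm by 190 mm) begins 51 mm behind the grasp point.
Start: joints at [0.014, 0.321, -0.07, 1.45, 0.023, 1.371, -0.057], TCP at [0.65, -0, 0.234] pointing down, gripper open.
Joint ranges: [-2.86, 2.86], [-0.3, 2.09], [-1.38, 1.24], [0.06, 2.45], [-1.56, 4.7], [0.09, 2.05], [-2.69, 2.69]. Speed limits (rad/s): [2.57, 2.57, 3.14, 3.14, 3.14, 3.14, 3.14].

## Interface

Orientations are given as a 3x3 rotation matrix whose columns are the frame's x, y, z axes.
In Python, from plant import arm, eyes, nets gives the robot as it stands. The module is installed in compiled form; this text tells all that it offers.
- The arm moves only by the tool arm_command, never from a script. Its argument "motion" is a list of rows, each a list of 7 numbers: the turn, a rotation vector about the tool's x, y, z in degrees, then the shift along the tool's x, y, z in cm, then the opening in per cent of the stroke, from 0 (shut) to 100 (fully open). In form: [[rx, ry, rz, x, y, z, hand], ...]. A call has 1 to 20 rows; each row is the pose to reach, as a shift and turn from the pose commanded when the call began, along the tool's axes at that moment; what a row does not reach only later rows make up. A row lasts 1/8 s, in which the tool goes at most 62.5 mm and 10.7 degrees, less where a joint would pass 70% of its speed; a pose out of reach is approached as far as the arm can. A call with a gripper value outside its range is refused whole. The fingers move at their own pace and stop on an object; "grip_force" is the grip in N (left out, the last holds). Time passes only in rows, so rows that repeat a pose let the fingers close. It gives the time, the measured TCP pose, the force, the opening and the grip force at its end, in the units of the state.
- arm.sense(): the state, without advancing time (a new reading comes with each control period).
- eyes.get_image(name): name is "scene" or "side" or "wrist"; returns the picture (480x640x3 uint8, red, green, blue); there is no depth.
- eyes.get_calibration(name): a dict with "camera_matrix" (3x3 intrinsics, pixels), "rvec" (rotation vector, rad) and "tvec" (3), from world to camera coordinates, as OpenCV has them; the wrist camera has in their place "mount" (4x4, takes a point from camera to tool coordinates, whose origin is the TCP and whose axes are the flange's). Camera axes: x right, y down, z forward; pixel columns grow to the right and rows downward; lengths in m; the calibration is good to about 2 mm. A picture is of the moment at which its call begins: read the wrist's pose just before it. get_calibration takes no time and is no camera call.
- arm.job_done(): hands the job in; it is judged then, once.
Trained networks look in the newest picture that a camera, given by its name, has taken for a name from the list of things; names that differ only in an ending like _2 or _b are one class to them, and where a whole thing is asked for, a point or a joint stands for the part that bears it (a point fixed in the world has none). Each returns a list of dicts, best first, with "score" (0 to 1); they miss things now and then, are a little off and sometimes report something else, mostly with a low value. They report only what shows in the picture. A call takes as long as a camera call. They do not tell look-alikes from the thing itself.
- nets.silhouettes(query, camera): "region" (480x640 bool, what is visible of it) and "rect" ([centre column, centre row, width, height] in pixels, round what is visible of it).
The state is a dict: "time": time; "joint_pos": joint angles; "qvel": joint speeds; "tau": joint torques, N m; "eef_pos": TCP position; "ee_rot": TCP orientation; "force": force on the tool from outside, world axes, zero at the start; "wrist_torque": the same for the moment, N m; "grip_width": finger opening in m; "grasp_force": force on a finger pad.
Only numpy, scipy, OpenCV 4.12 (cv2) and the standard library are available. Lean on these libraries where they do the work, as an engineer would, in place of code of your own. Each camera call takes 0.05 s, during which the arm holds its last target. There are 200 camera calls.

## Task

Move the four thread spools from the dark tray with cork tiles into the four round recesses of the pale plywood stand, in reverse order: the spool at the left end of the tray goes to the right end of the stand, the next one beside it, and so on, so that the row is mirrored left to right. Stand each spool upright and flat on the bottom of its own recess, let go of all of them, and do not tip any spool over on the way.

Things in the scene. Friction and masses are not known exactly. Their poses are not given: they have to be found in the camera images.
- spool_cone: Plain turned wood with dark red-brown thread. Cone spool, 78 mm tall: foot disc 48 mm across, thread tapering from 46 mm wide (6 mm up) to 26 mm (54 mm up), then a straight wooden nose 26 mm across from 54 mm up to the top at 78 mm (grip the nose); origin at the centre of its underside, z up along its axis. Stands upright at the start.
- spool_reel: Plain turned wood with dark red-brown thread. Round reel, 66 mm tall: round flanges 50 mm across and 8 mm thick at top and foot, narrow 28 mm waist between (grip the rim of the top flange, 58 to 66 mm up); origin at the centre of its underside, z up along its axis. Stands upright at the start.
- spool_tube: Plain turned wood with dark red-brown thread. Straight tube spool, 80 mm tall and 40 mm across all the way up, with a wide dark hole drawn in its top (solid; grip its side); origin at the centre of its underside, z up along its axis. Stands upright at the start.
- spool_square: Plain turned wood with dark red-brown thread. Square-headed bobbin, 54 mm tall: top plate 42 x 42 mm and 10 mm thick (44 to 54 mm up), sides along its x and y axes, 36 mm below it, round foot 46 mm across (grip the head by two facing sides; its axes start within 15 degrees of the tray's); origin at the centre of its underside, z up along its axis. Stands upright at the start.
- tile_cone: Cork tile 70 x 70 x 6 mm, fixed on the tray under the cone spool's starting place (it stays there and so marks that spool's place in the original row); origin at the centre of its underside. Its top is 14 mm above the table. The four tiles look alike.
- tile_reel: Cork tile 70 x 70 x 6 mm, fixed on the tray under the reel spool's starting place (it stays there and so marks that spool's place in the original row); origin at the centre of its underside. Its top is 14 mm above the table. The four tiles look alike.
- tile_tube: Cork tile 70 x 70 x 6 mm, fixed on the tray under the tube spool's starting place (it stays there and so marks that spool's place in the original row); origin at the centre of its underside. Its top is 14 mm above the table. The four tiles look alike.
- tile_square: Cork tile 70 x 70 x 6 mm, fixed on the tray under the square spool's starting place (it stays there and so marks that spool's place in the original row); origin at the centre of its underside. Its top is 14 mm above the table. The four tiles look alike.
- tray: Dark wooden tray 86 x 312 mm, 8 mm thick, end stops 16 mm high, fixed: the rack the spools start on. Origin at its centre on the table; its row runs along its y axis (roughly the table's y). Cork tiles at x = 0, y = +111, +37, -37, -111 mm, one spool on each, up to 4 mm off centre. Tray or stand may be the nearer to the robot.
- stand: Pale plywood stand 86 x 312 x 14 mm, fixed: the rack to fill. Origin at the centre of its underside; its row runs along its y axis, pointing within 20 degrees of the tray's y. Four round brown-floored recesses 67 mm across, 6 mm deep (floor 8 mm above the table) at x = 0, y = +111, +37, -37, -111 mm, empty at the start; each takes any spool.
There are look-alikes about, which are no part of the job. What is shaped like the spool_square but orange or turquoise is not meant.

How it is judged:
At the end, for the whole second after the job is handed in: Each spool stands upright (within 0.1 rad), at rest, on the floor of a recess (underside within 3 mm of it, axis within 15 mm of the recess centre along each stand axis), the row reversed: from the tile at y on the tray to the recess at -y on the stand (((y of tile_cone in the frame of tray between 0.091 and 0.131 m and y of spool_cone in the frame of stand between -0.126 and -0.096 m) or (y of tile_cone in the frame of tray between 0.017 and 0.057 m and y of spool_cone in the frame of stand between -0.052 and -0.022 m) or (y of tile_cone in the frame of tray between -0.057 and -0.017 m and y of spool_cone in the frame of stand between 0.022 and 0.052 m) or (y of tile_cone in the frame of tray between -0.131 and -0.091 m and y of spool_cone in the frame of stand between 0.096 and 0.126 m)) and x of spool_cone in the frame of stand between -0.015 and 0.015 m and z of each of spool_cone, spool_reel, spool_tube, spool_square in the frame of stand below 0.011 m and angle between each of spool_cone, spool_reel, spool_tube, spool_square's own z axis and vertical below 0.1 rad and linear speed of each of spool_cone, spool_reel, spool_tube, spool_square below 0.02 m/s and ((y of tile_reel in the frame of tray between 0.091 and 0.131 m and y of spool_reel in the frame of stand between -0.126 and -0.096 m) or (y of tile_reel in the frame of tray between 0.017 and 0.057 m and y of spool_reel in the frame of stand between -0.052 and -0.022 m) or (y of tile_reel in the frame of tray between -0.057 and -0.017 m and y of spool_reel in the frame of stand between 0.022 and 0.052 m) or (y of tile_reel in the frame of tray between -0.131 and -0.091 m and y of spool_reel in the frame of stand between 0.096 and 0.126 m)) and x of spool_reel in the frame of stand between -0.015 and 0.015 m and ((y of tile_tube in the frame of tray between 0.091 and 0.131 m and y of spool_tube in the frame of stand between -0.126 and -0.096 m) or (y of tile_tube in the frame of tray between 0.017 and 0.057 m and y of spool_tube in the frame of stand between -0.052 and -0.022 m) or (y of tile_tube in the frame of tray between -0.057 and -0.017 m and y of spool_tube in the frame of stand between 0.022 and 0.052 m) or (y of tile_tube in the frame of tray between -0.131 and -0.091 m and y of spool_tube in the frame of stand between 0.096 and 0.126 m)) and x of spool_tube in the frame of stand between -0.015 and 0.015 m and ((y of tile_square in the frame of tray between 0.091 and 0.131 m and y of spool_square in the frame of stand between -0.126 and -0.096 m) or (y of tile_square in the frame of tray between 0.017 and 0.057 m and y of spool_square in the frame of stand between -0.052 and -0.022 m) or (y of tile_square in the frame of tray between -0.057 and -0.017 m and y of spool_square in the frame of stand between 0.022 and 0.052 m) or (y of tile_square in the frame of tray between -0.131 and -0.091 m and y of spool_square in the frame of stand between 0.096 and 0.126 m)) and x of spool_square in the frame of stand between -0.015 and 0.015 m); the robot touches nothing.
It fails at once if a spool is tipped over (leans more than 45 degrees) (angle between any of spool_cone, spool_reel, spool_tube, spool_square's own z axis and vertical above 0.785 rad).
It also fails if it takes over 93 s, if anything falls off the work surface, if the arm or the gripper's body presses on something with over 40 N, if the wrist force passes 120 N, or if a joint passes its speed limit or range.

## Working session

There is one attempt and no reset: what is moved stays moved. The work goes in short steps, Python scripts to look and compute and a tool call to move; the robot and the scene stay as the last step left them, time stands still between calls to the robot, and variables do not carry over. Pictures are saved under pics/ and viewed, at most 14 in all, crops included, and the job is handed in when it is done.

Besides the shell and the picture viewer there is one more tool, called after "Request:" as name([rows], argument=value, ...), one row to a line, values as JSON. arm_command: Moves the arm, as the interface text tells. Its arguments: {"type":"object","properties":{"motion":{"type":"array","items":{"type":"array","items":{"type":"number"}}},"grip_force":{"type":"number"}},"required":["motion"]}

```bash
mkdir -p pics
python3 - <<'E'
from plant import arm, eyes, nets
import cv2
s=arm.sense(); print(s['time'],s['eef_pos'],s['ee_rot'],s['grip_width'])
for n in ("scene","side","wrist"):
    im=eyes.get_image(n); cv2.imwrite(f"pics/{n}0.png",im[:,:,::-1])
    c=eyes.get_calibration(n); print(n,{k:v.tolist() if hasattr(v,'tolist') else v for k,v in c.items()})
E
```

```text
0.0 [ 6.49460541e-01 -5.56079178e-05  2.32455975e-01] [[-4.03677695e-05  9.99998124e-01 -1.93642707e-03]
 [ 9.99999994e-01  4.01648195e-05 -1.04845177e-04]
 [-1.04767204e-04 -1.93643129e-03 -9.99998120e-01]] 0.08687681074474343
scene {'camera_matrix': [[548.1374380993354, 0.0, 326.77323219488596], [0.0, 548.1374380993354, 249.28169567557856], [0.0, 0.0, 1.0]], 'rvec': [1.7300529904045945, 1.4991096735480367, -0.7816457641342063], 'tvec': [-0.0676503975175196, -0.2496176386628946, 1.1805005865420568]}
side {'camera_matrix': [[456.6936327892566, 0.0, 313.4948905939471], [0.0, 456.6936327892566, 234.69537757115117], [0.0, 0.0, 1.0]], 'rvec': [0.17332660182188006, -2.823495571260395, 1.2185273423853924], 'tvec': [0.49723112272131664, 0.0708317087835935, 0.6503294945457347]}
wrist {'camera_matrix': [[428.2661721582077, 0.0, 318.109817400213], [0.0, 428.2661721582077, 237.66853576510115], [0.0, 0.0, 1.0]], 'mount': [[0.00018726575773930096, -0.9591803491326182, -0.28279501899673215, 0.07898091768002355], [0.9999999447638142, 0.00025727649824083544, -0.00021043091289919062, 0.0007136548490146444], [0.00027459770871043286, -0.2827949639697101, 0.959180344330234, -0.15181049240435052], [0.0, 0.0, 0.0, 1.0]]}
```

View pics/scene0.png

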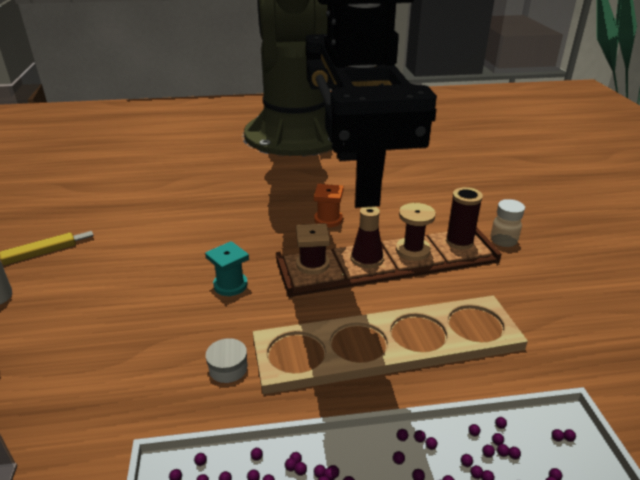

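View pics/side0.png

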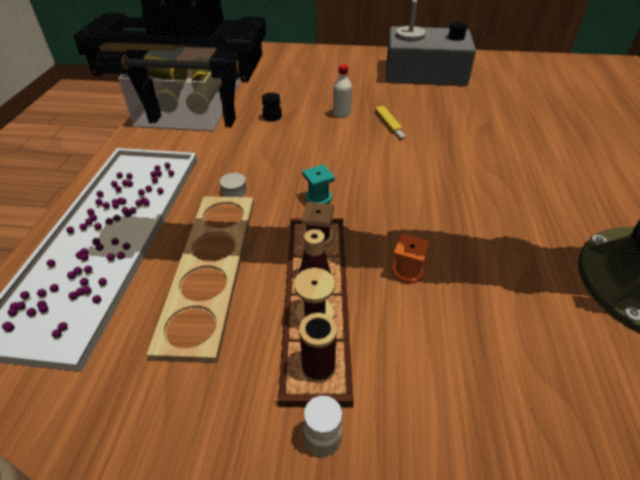

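View pics/wrist0.png

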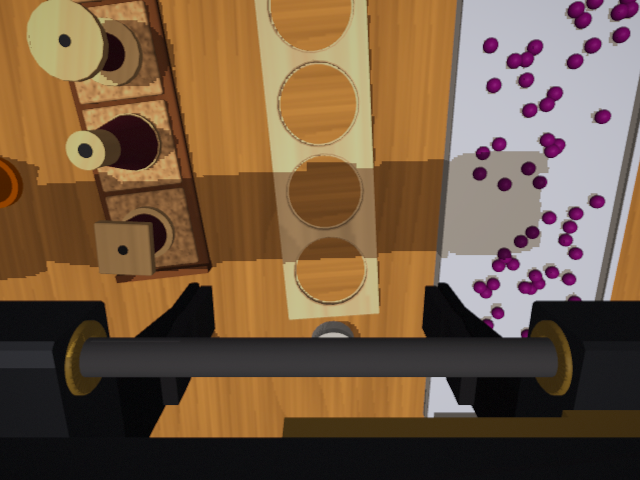

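The scene view shows the real square bobbin (wood, at 313,245), cone (368,235), reel (416,230) and tube (464,217), running from -y to +y on the tray. The stand recesses are at (297,352), (358,343), (418,331) and (476,322). The look-alikes for spool_square are orange (328,203) and turquoise (228,268), and neither is on the tray. The target for the square is the wooden one at (313,245), which is at (125,248) in the wrist view. Mirrored, the square goes to the +y end recess, then cone, reel, and tube at the -y end.

```bash
cat > h.py <<'E'
from plant import arm, eyes, nets
import cv2, numpy as np
from scipy.optimize import minimize
from scipy.spatial.transform import Rotation as R
def cam(n,s=None):
    c=eyes.get_calibration(n); K=np.array(c['camera_matrix'])
    if n!='wrist': return K,cv2.Rodrigues(np.array(c['rvec']))[0],np.array(c['tvec']).ravel()
    s=s or arm.sense(); T=np.eye(4); T[:3,:3]=s['ee_rot']; T[:3,3]=s['eef_pos']
    I=np.linalg.inv(T@np.array(c['mount'])); return K,I[:3,:3],I[:3,3]
def proj(C,P):
    K,Rm,t=C; q=(K@(Rm@np.asarray(P,float).T+t[:,None])).T; return q[:,:2]/q[:,2:]
a=np.linspace(0,2*np.pi,33)[:-1]
def cyl(r0,r1,z0,z1): return np.vstack([np.c_[r*np.cos(a),r*np.sin(a),0*a+z] for r,z in((r0,z0),(r1,z1))])*1e-3
def box(w,d,z0,z1): return np.array([[i*w/2,j*d/2,z] for i in(-1,1) for j in(-1,1) for z in(z0,z1)])*1e-3
M={'spool_cone':[cyl(24,24,0,6),cyl(23,13,6,54),cyl(13,13,54,78)],
'spool_reel':[cyl(25,25,0,8),cyl(14,14,8,58),cyl(25,25,58,66)],
'spool_tube':[cyl(20,20,0,80)],
'spool_square':[cyl(23,23,0,6),cyl(18,18,6,44),box(42,42,44,54)],
'stand':[box(86,312,0,14)]}
def render(C,name,x,y,z,yaw):
    m=np.zeros((480,640),np.uint8); Rz=R.from_euler('z',yaw).as_matrix()
    for P in M[name]:
        q=proj(C,P@Rz.T+[x,y,z])*16
        cv2.fillConvexPoly(m,cv2.convexHull(q.astype(np.int32)),1,shift=4)
    return m>0
def fit(name,regs,z,x0):
    def f(p): return sum(1-(lambda m:(m&g).sum()/max(1,(m|g).sum()))(render(C,name,p[0],p[1],z,p[2])) for C,g in regs)
    best=None
    for d in (.01,.004):
        S=np.array(x0)+np.vstack([np.zeros(3),np.diag([d,d,.1])])
        r=minimize(f,x0,method='Nelder-Mead',options=dict(initial_simplex=S,xatol=1e-4,fatol=1e-4)); x0=r.x
    return r.x,r.fun/len(regs)
E
python3 - <<'E'
from h import *
import pickle
out={}
cams=('scene','side','wrist')
C={n:cam(n) for n in cams}
def ray(C,uv,z):
    K,Rm,t=C; d=Rm.T@np.linalg.inv(K)@np.r_[uv,1]; o=-Rm.T@t; return (o+d*(z-o[2])/d[2])[:2]
regs={}
init={'stand':ray(C['scene'],(388,340),.014),'spool_square':ray(C['scene'],(313,265),.014),'spool_cone':ray(C['scene'],(368,260),.014),'spool_reel':ray(C['scene'],(414,248),.014),'spool_tube':ray(C['scene'],(462,240),.014)}
ims={n:eyes.get_image(n) for n in cams}
for name in M:
    z=0 if name=='stand' else .014
    for n in cams:
        p0=proj(C[n],[[*init[name],z+.03]])[0]
        if not(0<p0[0]<640 and 0<p0[1]<480) and name!='stand': continue
        L=[d for d in nets.silhouettes(name,n) if d['score']>.3]
        print(name,n,p0.round(),[(round(d['score'],2),np.round(d['rect']).tolist()) for d in L])
        if not L: continue
        d=min(L,key=lambda d:np.hypot(d['rect'][0]-p0[0],d['rect'][1]-p0[1])); g=d['region'].astype(np.uint8)
        if name=='stand':
            h=cv2.convexHull(cv2.findNonZero(g)); cv2.fillConvexPoly(g,h,1)
        regs[name,n]=g>0
pickle.dump(regs,open('regs.pkl','wb'))
for name in M:
    z=0 if name=='stand' else .014
    for sel in (cams,('scene',),('side',),('wrist',)):
        r=[(C[n],regs[name,n]) for n in sel if (name,n) in regs]
        if r:
            p,f=fit(name,r,z,[*init[name],0.1]); print(name,sel,(p[:2]*1000).round(1),np.degrees(p[2]).round(1),round(f,3))
im=cv2.resize(cv2.cvtColor(ims['scene'],cv2.COLOR_RGB2BGR)[170:310,200:420],None,fx=3.5,fy=3.5,interpolation=cv2.INTER_CUBIC); cv2.imwrite('pics/crop1.png',im)
E
```

```text
spool_cone scene [369. 242.] [(0.78, [366.0, 239.0, 31.0, 60.0])]
spool_cone side [310. 261.] [(0.92, [313.0, 251.0, 29.0, 41.0])]
spool_cone wrist [125. 145.] [(0.61, [113.0, 140.0, 95.0, 57.0])]
spool_reel scene [416. 231.] [(0.56, [416.0, 233.0, 36.0, 60.0])]
spool_reel side [318. 304.] [(0.77, [314.0, 296.0, 40.0, 56.0])]
spool_reel wrist [84. 44.] [(0.63, [86.0, 44.0, 115.0, 88.0])]
spool_tube scene [465. 223.] [(0.72, [463.0, 219.0, 37.0, 62.0])]
spool_tube side [319. 358.] [(0.76, [316.0, 348.0, 39.0, 71.0])]
spool_square scene [313. 247.] [(0.79, [229.0, 267.0, 43.0, 53.0]), (0.72, [311.0, 249.0, 30.0, 46.0]), (0.62, [326.0, 205.0, 31.0, 42.0])]
spool_square side [316. 223.] [(0.87, [411.0, 259.0, 36.0, 49.0]), (0.77, [317.0, 186.0, 34.0, 37.0]), (0.6, [318.0, 223.0, 30.0, 45.0])]
spool_square wrist [138. 241.] [(0.93, [12.0, 184.0, 21.0, 50.0]), (0.62, [134.0, 240.0, 80.0, 67.0])]
stand scene [389. 330.] [(0.73, [392.0, 346.0, 271.0, 96.0])]
stand side [202. 253.] [(0.6, [203.0, 279.0, 106.0, 167.0])]
stand wrist [330. 156.] [(0.82, [316.0, 159.0, 120.0, 319.0]), (0.49, [133
[... 268 characters left out ...]
84.5 123.1] 9.0 0.136
spool_reel ('scene',) [484.4 121.6] 9.1 0.106
spool_reel ('side',) [484.2 121.5] 8.8 0.261
spool_reel ('wrist',) [484.9 123.6] 5.4 0.025
spool_tube ('scene', 'side', 'wrist') [470.1 197.6] 10.0 0.043
spool_tube ('scene',) [470.2 197.5] 13.1 0.056
spool_tube ('side',) [470.3 197.3] 5.1 0.026
spool_square ('scene', 'side', 'wrist') [497.9 -24.3] -2.4 0.162
spool_square ('scene',) [496.3 -25.1] -7.7 0.09
spool_square ('side',) [498.2 -28.2] 6.7 0.319
spool_square ('wrist',) [498.  -23.4] -1.2 0.048
stand ('scene', 'side', 'wrist') [652.4  46.8] 4.4 0.016
stand ('scene',) [652.9  46. ] 4.4 0.008
stand ('side',) [651.4  47.1] 4.4 0.02
stand ('wrist',) [652.3  47.8] 4.5 0.006
```

View pics/crop1.png

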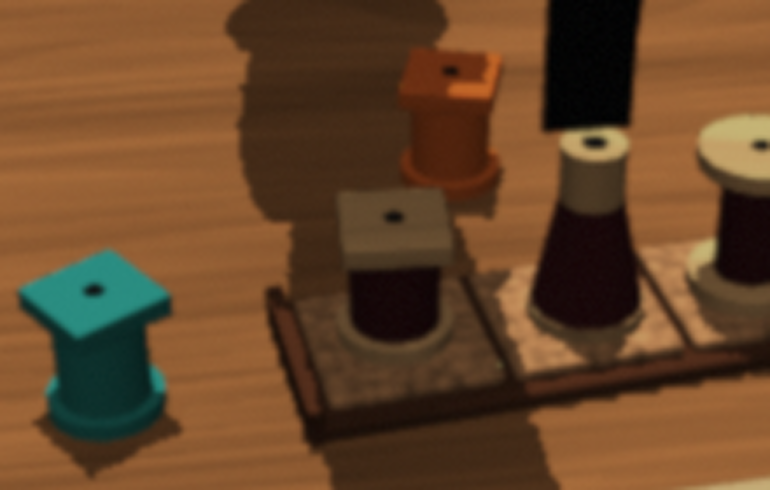

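The wooden bobbin sits on the tray with its head roughly square to the table axes (crop 395,225). Orange is at (450,70) in the crop and turquoise at (95,290), and neither is in the way. Picking the square first.

Request:
arm_command([
  [0,0,0,-0.6,-4,0,80],
  [0,0,0,-1.4,-9,0,80],
  [0,0,0,-2.1,-13.5,2,80],
  [0,0,0,-2.4,-15.1,6,80],
  [0,0,0,-2.4,-15.1,10,80],
  [0,0,0,-2.4,-15.1,14,80],
  [0,0,0,-2.4,-15.1,16.5,80],
  [0,0,0,-2.4,-15.1,17.7,80],
  [0,0,0,-2.4,-15.1,17.7,80],
  [0,0,0,-2.4,-15.1,17.7,30],
  [0,0,0,-2.4,-15.1,17.7,30],
  [0,0,0,-2.4,-15.1,17.7,30],
  [0,0,0,-2.4,-15.1,17.7,30],
  [0,0,0,-2.4,-15.1,17.7,30],
], grip_force=25)

```text
time: 2.75
eef_pos: [0.4992, -0.0241, 0.057]
ee_rot: [[-0.0, 1.0, 0.001], [1.0, 0.0, -0.0], [-0.0, 0.001, -1.0]]
force: [-1.1, 0.1, 3.9]
grip_width: 0.0416
grasp_force: 25.0
```

Request:
arm_command([
  [0,0,0,0,0,-1,30],
  [0,0,0,0,0,-3,30],
  [0,0,0,0,0,-6,30],
  [0,0,0,0,0,-9,30],
  [0,0,0,0.5,1,-11,30],
  [0,0,0,2,3,-11,30],
  [0,0,0,5,5.5,-11,30],
  [0,0,0,8.5,8,-11,30],
  [0,0,0,12,10.5,-11,30],
  [0,0,0,15,12.5,-11,30],
  [0,0,0,17.2,14,-11,30],
  [0,0,0,18.2,14.5,-10,30],
  [0,0,0,18.2,14.5,-8,30],
  [0,0,0,18.2,14.5,-5,30],
  [0,0,0,18.2,14.5,-2.5,30],
  [0,0,0,18.2,14.5,-0.8,30],
  [0,0,0,18.2,14.5,0,30],
  [0,0,0,18.2,14.5,0.5,30],
  [0,0,0,18.2,14.5,0.5,30],
])

```text
time: 5.12
eef_pos: [0.6444, 0.158, 0.052]
ee_rot: [[0.0, 1.0, 0.001], [1.0, -0.0, 0.0], [0.0, 0.001, -1.0]]
force: [1.2, -0.3, -1.2]
grip_width: 0.0422
grasp_force: 25.0
```

Request:
arm_command([
  [0,0,0,0,0,0.1,30],
  [0,0,0,0,0,0.1,75],
  [0,0,0,0,0,0.1,75],
  [0,0,0,0,0,0.1,75],
  [0,0,0,0,0,-1.5,75],
  [0,0,0,0,0,-5,75],
  [0,0,0,0,0,-9,75],
  [0,0,0,-1,-1.5,-12,75],
  [0,0,0,-4,-5.5,-12,75],
  [0,0,0,-7,-10,-12,75],
  [0,0,0,-9.5,-13.5,-12,75],
  [0,0,0,-10.5,-15,-11,75],
  [0,0,0,-10.5,-15,-8,75],
  [0,0,0,-10.5,-15,-5,75],
  [0,0,0,-10.5,-15,-3.3,75],
  [0,0,0,-10.5,-15,-2.8,75],
  [0,0,0,-10.5,-15,-2.8,75],
])

```text
time: 7.25
eef_pos: [0.4945, 0.0531, 0.0802]
ee_rot: [[-0.0, 1.0, 0.001], [1.0, 0.0, 0.0], [0.0, 0.001, -1.0]]
force: [0.6, -0.9, 0.3]
grip_width: 0.0654
grasp_force: 0.0
```

Request:
arm_command([
  [0,0,0,0,0,0,10],
  [0,0,0,0,0,0,10],
  [0,0,0,0,0,0,10],
  [0,0,0,0,0,0,10],
  [0,0,0,0,0,0,10],
  [0,0,0,0,0,0,10],
], grip_force=25)

```text
time: 8.0
eef_pos: [0.494, 0.0529, 0.0795]
ee_rot: [[0.0, 1.0, -0.0], [1.0, -0.0, -0.0], [-0.0, -0.0, -1.0]]
force: [-1.1, 0.7, 0.4]
grip_width: 0.0253
grasp_force: 25.1
```

Run:
```python
from h import *
cv2.imwrite('pics/scene2.png',eyes.get_image('scene')[150:400,200:560,::-1])
```

```text
(no output)
```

View pics/scene2.png

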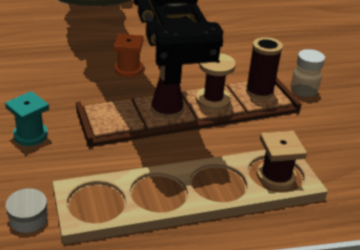

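The square stands upright in the right end recess (crop 280,160), and the gripper holds the cone's nose at (168,90). Placing the cone.

Request:
arm_command([
  [0,0,0,0,0,-1,10],
  [0,0,0,0,0,-3,10],
  [0,0,0,0,0,-6,10],
  [0,0,0,0,0.5,-8.5,10],
  [0,0,0,0.3,2,-9.5,10],
  [0,0,0,1,5,-9.5,10],
  [0,0,0,1.8,8.5,-9.5,10],
  [0,0,0,2.4,12,-9.5,10],
  [0,0,0,2.9,14.5,-9.5,10],
  [0,0,0,3.1,15.5,-8.5,10],
  [0,0,0,3.1,15.5,-6,10],
  [0,0,0,3.1,15.5,-3,10],
  [0,0,0,3.1,15.5,-1,10],
  [0,0,0,3.1,15.5,0,10],
  [0,0,0,3.1,15.5,0.5,10],
  [0,0,0,3.1,15.5,0.6,10],
  [0,0,0,3.1,15.5,0.6,10],
])

```text
time: 10.18
eef_pos: [0.6496, 0.0841, 0.0745]
ee_rot: [[-0.0, 1.0, 0.002], [1.0, 0.0, 0.0], [0.0, 0.002, -1.0]]
force: [-0.7, -0.1, -0.3]
grip_width: 0.0259
grasp_force: 25.1
```

Request:
arm_command([
  [0,0,0,0,0,0,60],
  [0,0,0,0,0,0,60],
  [0,0,0,0,0,0,80],
  [0,0,0,0,0,-1.5,80],
  [0,0,0,0,0,-5,80],
  [0,0,0,0,-1,-8.5,80],
  [0,0,0,0.8,-4,-9,80],
  [0,0,0,2,-8,-9,80],
  [0,0,0,3,-12,-9,80],
  [0,0,0,3.7,-15,-9,80],
  [0,0,0,3.9,-16.5,-8,80],
  [0,0,0,3.9,-16.5,-5,80],
  [0,0,0,3.9,-16.5,-2,80],
  [0,0,0,3.9,-16.5,0.2,80],
  [0,0,0,3.9,-16.5,0.6,80],
  [0,0,0,3.9,-16.5,0.6,80],
])

```text
time: 12.18
eef_pos: [0.4847, 0.1232, 0.0686]
ee_rot: [[-0.0, 1.0, 0.001], [1.0, 0.0, 0.0], [0.0, 0.001, -1.0]]
force: [0.9, -0.4, -0.8]
grip_width: 0.0697
grasp_force: 0.0
```

Request:
arm_command([
  [0,0,0,0,0,0,40],
  [0,0,0,0,0,0,40],
  [0,0,0,0,0,0,40],
  [0,0,0,0,0,0,40],
  [0,0,0,0,0,0,40],
], grip_force=25)

```text
time: 12.8
eef_pos: [0.4844, 0.1231, 0.0681]
ee_rot: [[-0.0, 1.0, 0.001], [1.0, 0.0, 0.0], [0.0, 0.001, -1.0]]
force: [0.4, 0.8, 4.6]
grip_width: 0.0491
grasp_force: 25.0
```

Request:
arm_command([
  [0,0,0,0,0,-1,40],
  [0,0,0,0,0,-3,40],
  [0,0,0,0,0,-6,40],
  [0,0,0,0,0,-9,40],
  [0,0,0,-0.5,0.8,-11,40],
  [0,0,0,-2,3,-11,40],
  [0,0,0,-4,6,-11,40],
  [0,0,0,-6.2,9.4,-11,40],
  [0,0,0,-8.4,12.7,-11,40],
  [0,0,0,-10.2,15.4,-11,40],
  [0,0,0,-11.3,17.1,-10,40],
  [0,0,0,-11.3,17.1,-8,40],
  [0,0,0,-11.3,17.1,-5,40],
  [0,0,0,-11.3,17.1,-2.5,40],
  [0,0,0,-11.3,17.1,-0.8,40],
  [0,0,0,-11.3,17.1,0,40],
  [0,0,0,-11.3,17.1,0.5,40],
  [0,0,0,-11.3,17.1,0.6,40],
  [0,0,0,-11.3,17.1,0.6,40],
])

```text
time: 15.18
eef_pos: [0.6556, 0.01, 0.0624]
ee_rot: [[0.0, 1.0, 0.001], [1.0, -0.0, 0.0], [0.0, 0.001, -1.0]]
force: [0.1, -0.1, -1.0]
grip_width: 0.0488
grasp_force: 25.0
```

Request:
arm_command([
  [0,0,0,0,0,0,75],
  [0,0,0,0,0,0,75],
  [0,0,0,0,0,0,75],
  [0,0,0,0,0,-1.5,75],
  [0,0,0,0,0,-5,75],
  [0,0,0,0,0,-9,75],
  [0,0,0,1.5,-1.5,-12,75],
  [0,0,0,5,-5,-12,75],
  [0,0,0,9,-9,-12,75],
  [0,0,0,13,-13,-12,75],
  [0,0,0,16.5,-16.5,-12,75],
  [0,0,0,18.7,-18.5,-11,75],
  [0,0,0,18.7,-18.5,-8,75],
  [0,0,0,18.7,-18.5,-5,75],
  [0,0,0,18.7,-18.5,-2.5,75],
  [0,0,0,18.7,-18.5,-1.2,75],
  [0,0,0,18.7,-18.5,-1.2,75],
])

```text
time: 17.3
eef_pos: [0.4699, 0.1969, 0.0736]
ee_rot: [[-0.0, 1.0, -0.001], [1.0, 0.0, -0.0], [-0.0, -0.001, -1.0]]
force: [0.7, -0.6, 0.6]
grip_width: 0.0654
grasp_force: 0.0
```

Request:
arm_command([
  [0,0,0,0,0,0,30],
  [0,0,0,0,0,0,30],
  [0,0,0,0,0,0,30],
  [0,0,0,0,0,0,30],
  [0,0,0,0,0,0,30],
], grip_force=25)

```text
time: 17.92
eef_pos: [0.4704, 0.1971, 0.0741]
ee_rot: [[-0.0, 1.0, 0.001], [1.0, 0.0, 0.0], [0.0, 0.001, -1.0]]
force: [-0.4, -0.2, 3.7]
grip_width: 0.0394
grasp_force: 25.0
```

Request:
arm_command([
  [0,0,0,0,0,-1,30],
  [0,0,0,0,0,-3.5,30],
  [0,0,0,0,0,-7,30],
  [0,0,0,-0.5,0.4,-10,30],
  [0,0,0,-2,1.5,-11,30],
  [0,0,0,-5,3.7,-11,30],
  [0,0,0,-9,6.6,-11,30],
  [0,0,0,-13,9.5,-11,30],
  [0,0,0,-17,12.4,-11,30],
  [0,0,0,-21,15.3,-11,30],
  [0,0,0,-24.3,17.7,-11,30],
  [0,0,0,-26.1,19,-10,30],
  [0,0,0,-26.1,19,-8,30],
  [0,0,0,-26.1,19,-5,30],
  [0,0,0,-26.1,19,-2.5,30],
  [0,0,0,-26.1,19,-0.8,30],
  [0,0,0,-26.1,19,0.1,30],
  [0,0,0,-26.1,19,0.6,30],
  [0,0,0,-26.1,19,0.6,30],
])

```text
time: 20.3
eef_pos: [0.6607, -0.0638, 0.0685]
ee_rot: [[-0.0, 1.0, 0.002], [1.0, 0.0, 0.0], [0.0, 0.002, -1.0]]
force: [0.7, -0.1, -0.5]
grip_width: 0.0396
grasp_force: 25.0
```

Request:
arm_command([
  [0,0,0,0,0,0,75],
  [0,0,0,0,0,0,75],
  [0,0,0,0,0,0,75],
  [0,0,0,0,0,-1.5,75],
  [0,0,0,0,0,-5,75],
  [0,0,0,0,0,-9,75],
  [0,0,0,0,-3,-13,75],
  [0,0,0,0,-8,-15,75],
  [0,0,0,0,-8,-15,75],
  [0,0,0,0,-8,-15,75],
])

```text
time: 21.55
eef_pos: [0.5806, -0.064, 0.2186]
ee_rot: [[-0.0, 1.0, 0.002], [1.0, 0.0, -0.0], [-0.0, 0.002, -1.0]]
force: [0.5, -0.0, -0.5]
grip_width: 0.0655
grasp_force: 0.0
```

Run:
```python
from h import *
C=cam('scene'); im=eyes.get_image('scene'); cv2.imwrite('pics/scene3.png',im[150:450,200:560,::-1])
Rz=R.from_euler('z',np.radians(4.4)).as_matrix()
for n,y in(('spool_square',.111),('spool_cone',.037),('spool_reel',-.037),('spool_tube',-.111)):
    t=Rz@[0,y,0]+[.6524,.0468,0]; p0=proj(C,[[*t[:2],.04]])[0]
    L=nets.silhouettes(n,'scene')
    d=min(L,key=lambda d:np.hypot(d['rect'][0]-p0[0],d['rect'][1]-p0[1]))
    p,f=fit(n,[(C,d['region'])],.008,[*t[:2],.1]); print(n,round(d['score'],2),'err stand mm',((Rz.T@np.r_[p[:2]-t[:2],0])*1000).round(1),round(f,3))
```

```text
spool_square 0.87 err stand mm [ 2.1 -0.6  0. ] 0.048
spool_cone 0.93 err stand mm [0.7 0.5 0. ] 0.092
spool_reel 0.94 err stand mm [ 1.1 -1.4  0. ] 0.052
spool_tube 0.78 err stand mm [0.1 0.3 0. ] 0.042
```

View pics/scene3.png

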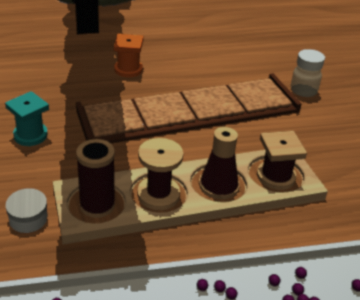

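All four spools stand upright in their recesses, in the order tube (96,180), reel (160,175), cone (222,165), square (282,160). That is the tray order mirrored, each within about 2 mm of its recess centre, and the gripper is clear of them.

```bash
python3 -c "
from plant import arm
print(arm.job_done())"
```

```text
the job is handed in; nothing more can be done
None
```

I placed all four spools upright in the stand in mirrored order (tube, reel, cone, square from −y to +y), each within about 2 mm of its recess centre by camera, and handed the job in at about 22 s; the hand-in returned no verdict.

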